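Exercise both corners of the sprung tilt mount

ROBOT

A 6-joint arm with a two-finger parallel gripper is mounted at the origin on a cart in front of the work surface, level with it; the furniture and walls round the work are solid. World frame = base frame: x ahead of the robot, y to its left, z up, the work surface at z = 0. Lengths are in m, angles in degrees, forces in N, time in s.
With the tool pointing down it reaches from about 0.4 to 0.825 m from the base axis. Payload 7 kg.
Tool frame: the origin (TCP) lies on the centre line of the jaws, within the pads' length; the fingertips stand 14 mm ahead of it and the grasp point (between the pads) lies 5 mm behind it; z points along the fingers, y is the line along which they close (so a half turn about z gives the same grasp; the last joint's range is limited). The gripper opens to 88 mm and grips with 3 to 60 N. Pads are 19 mm wide; open, the fingers measure 130 mm over their backs; the gripper's body (78 mm by 193 mm) begins 47 mm behind the grasp point.
Start: joints at [82.512, 20.546, 0.682, 0, -70.136, -16.507], TCP at [0.275, 0.617, 0.241] pointing down, gripper open.
Joint ranges: [-176.03, 176.03], [-82.01, 121.73], [-58.28, 71.71], [-173.87, 95.51], [-174.79, -0.11], [-173.66, 173.66]. Speed limits (degrees/s): [136.94, 136.94, 172.46, 180, 180, 180].

INTERFACE

Orientations are given as [roll, pitch, yaw] about the fixed x, y, z axes, in that order (R = Rz(yaw) Ry(pitch) Rx(roll)).
In Python, from plant import r gives the robot as it stands.
- The arm moves only by the tool send_rows, never from a script. Its argument "steps" is a list of rows, each an object with "dp": the shift along the tool's x, y, z in mm, a list of three; "roll": the turn about the tool's z in rad; "jaw": the opening in per cent of the stroke, from 0 (shut) to 100 (fully open). In form: [{"dp": [tx, ty, tz], "roll": roll, "jaw": jaw}, ...]. A call has 1 to 5 rows; each row is the pose to reach, as a shift and turn from the pose commanded when the call began, along the tool's axes at that moment; what a row does not reach only later rows make up. A row lasts 1/8 s, in which the tool goes at most 62.5 mm and 10.7 degrees, less where a joint would pass 70% of its speed; a pose out of reach is approached as far as the arm can. A call with a gripper value outside its range is refused whole. The fingers move at their own pace and stop on an object; "newtons" is the grip in N (left out, the last holds). Time passes only in rows, so rows that repeat a pose let the fingers close. It gives the time, the measured TCP pose, the force, the opening and the grip force at its end, in the units of the state.
- r.get_state(): the state, without advancing time (a new reading comes with each control period).
- r.capture(name): name is "scene" or "top" or "wrist"; returns a dict with "image" (400x640x3 uint8, blue, green, red), "K" (3x3 intrinsics, pixels), "rvec" (rotation vector, rad) and "tvec" (3), from world to camera coordinates, as OpenCV has them. Camera axes: x right, y down, z forward; pixel columns grow to the right and rows downward; lengths in m; the calibration is good to about 2 mm. The wrist camera is an equidistant fisheye: a pixel r from the principal point sees the ray r / f radians off the axis. A picture is of the moment at which its call begins. There is no depth.
- r.close_job(): hands the job in; it is judged then, once.
The state is a dict: "time_s": time; "joints": joint angles; "qd": joint speeds; "joint_torque": joint torques, N m; "tcp_pos": TCP position; "eef_rot": TCP orientation; "contact_force": force on the tool from outside, world axes, zero at the start; "moment": the same for the moment, N m; "gripper_width": finger opening in m; "gripper_force": force on a finger pad.
Only numpy, scipy, OpenCV 4.12 (cv2) and the standard library are available. Lean on these libraries where they do the work, as an engineer would, in place of code of your own. Each camera call takes 0.05 s, during which the arm holds its last target. There are 200 camera calls.

TASK

Check the springs of the tilt mount with a fingertip: first press the ball on its left corner gently down until that corner's pointer is level with the index on its scale, keep it there for a moment without going past, and let the plate spring back level. Then do the same with the right corner, and finish clear of the mount. Only press: do not grip, lift or shift the mount or its indexes, and leave everything else where it stands.

Things in the scene. Friction and masses are not known exactly. Their poses are not given: they have to be found in the camera images.
- mount: sprung tilt mount, loose on the bench, about 2.5 kg; dark base plate 90x256x12 mm. Origin: centre of the base's underside; x points away from the robot (turned up to 0.3 rad), y left along the long side, z up. At each end stands an upright scale plate (3x30 mm, top 94 mm above the bench, 11 to 14 mm behind the pointer) with ticks 4 mm apart.
- mirror (a point): middle of the mount's rocking plate, on its hinge axis, which runs along the mount's x 70 mm above the bench. The plate is aluminium, 100 mm square set corner-on, 8 mm thick, with a round mirror cell 64 mm across whose top is 10 mm above this point. Its left and right corners each carry a steel ball to press and, further out, a thin black cone as pointer.
- left_pad (a point): top of the steel ball (20 mm across) on the plate's left corner, where one presses down: 58 mm from the hinge axis towards +y, at 94 mm above the bench when the plate is level. Moves with the plate.
- left_pointer (a point): tip of the left black cone pointer, 100 mm from the hinge axis towards +y, 70 mm above the bench when the plate is level. Moves with the plate: it goes down 1.7 mm for each mm the ball goes down.
- left_mark (a point): tip of the left index, a black cone on a small slide that is clamped to the left scale and points inward at the pointer, 103 mm from the hinge axis, 16 to 28 mm below the level pointer (different on each side and each time). Its z is up. It stays where it is unless knocked.
- right_pad (a point): top of the steel ball (20 mm across) on the plate's right corner, where one presses down: 58 mm from the hinge axis towards -y, at 94 mm above the bench when the plate is level. Moves with the plate.
- right_pointer (a point): tip of the right black cone pointer, 100 mm from the hinge axis towards -y, 70 mm above the bench when the plate is level. Moves with the plate: it goes down 1.7 mm for each mm the ball goes down.
- right_mark (a point): tip of the right index, a black cone on a small slide that is clamped to the right scale and points inward at the pointer, 103 mm from the hinge axis, 16 to 28 mm below the level pointer (different on each side and each time). Its z is up. It stays where it is unless knocked.
- tilt_plate (a joint): tilt of the plate about its hinge (rad): 0 level, positive with the left corner down, negative with the right corner down, stops at -0.42 and 0.42. Springs bring it back to 0 with 2 N m/rad, so about 6 to 10 N on a ball brings its pointer to the index; let go, it returns at once.
- star_knob: bystander: black three-lobed clamping knob, 35x32x16 mm, lying just in front of the mount. Origin: centre of its underside.
- bracket: bystander: dark machined angle bracket, 30x44x30 mm, lying in front of the mount. Origin: centre of its underside.
- flux_bottle: bystander: small upright bottle with black cap, 32 mm across, 75 mm tall, behind the mount. Origin: centre of its underside.
- mouse: bystander: computer mouse, 99x56x41 mm. Origin: centre of its underside.
- steel_cup: bystander: turned steel fixture cup, 48 mm across, 66 mm tall. Origin: centre of its underside.
- stepper: bystander: spare stepper motor, 67x42x42 mm. Origin: centre of its underside.

How it is judged (in metres and radians):
On the way, in this order (a step that is already met when the one before it is completed fails the run):
1. the fingers press the left corner and its pointer stays level with its index (within one 4 mm division) for 0.4 s (z of left_pointer in the frame of left_mark between -0.004 and 0.004 m and contact force between the fingers and mount above 1 N), for 0.4 s.
2. the plate is let go and back level (value of joint tilt_plate between -0.02 and 0.02 rad and contact force between the fingers and mount below 0.1 N), for 0.1 s.
3. the fingers press the right corner and its pointer stays level with its index (within 4 mm) for 0.4 s (z of right_pointer in the frame of right_mark between -0.004 and 0.004 m and contact force between the fingers and mount above 1 N), for 0.4 s.
At the end, for the whole second after the job is handed in: The plate is back level (within 0.02 rad) and at rest; the mount stands flat on the bench and its two indexes are within 8 mm of where they were (value of joint tilt_plate between -0.02 and 0.02 rad and velocity of joint tilt_plate between -0.05 and 0.05 rad/s and distance of each of left_mark, right_mark from where it was at the start of the episode below 0.008 m and angle between mount's own z axis and vertical below 0.03 rad and linear speed of mount below 0.01 m/s); the robot touches nothing.
It fails at once if a pointer is pushed more than 9 mm below its index (z of left_pointer in the frame of left_mark below -0.009 m or z of right_pointer in the frame of right_mark below -0.009 m).
It fails at once if the mount is lifted or tipped (8 mm, 0.06 rad), or it or an index is shifted by more than 8 mm (height (world z) of mount above 0.008 m or angle between mount's own z axis and vertical above 0.06 rad or distance of any of left_mark, right_mark from where it was at the start of the episode above 0.008 m).
It fails at once if the mount is pressed with more than 30 N (contact force between the fingers and mount above 30 N).
It fails at once if another thing is moved by more than 25 mm (distance of any of star_knob, bracket, flux_bottle, mouse, steel_cup, stepper from where it was at the start of the episode above 0.025 m).
It also fails if it takes over 48 s, if anything falls off the work surface, if the arm or the gripper's body presses on something with over 40 N, if the wrist force passes 120 N, or if a joint passes its speed limit or range.

## Working session

There is one attempt and no reset: what is moved stays moved. The work goes in short steps, Python scripts to look and compute and a tool call to move; the robot and the scene stay as the last step left them, time stands still between calls to the robot, and variables do not carry over. Pictures are saved under pics/ and viewed, at most 10 in all, crops included, and the job is handed in when it is done.

Besides the shell and the picture viewer there is one more tool, called after "Request:" as name([rows], argument=value, ...), one row to a line, values as JSON. send_rows: Moves the arm, as the interface text tells. Its arguments: {"type":"object","properties":{"steps":{"type":"array","items":{"type":"object","properties":{"dp":{"type":"array","items":{"type":"number"}},"roll":{"type":"number"},"jaw":{"type":"number"}}}},"newtons":{"type":"number"}},"required":["steps"]}

```bash
mkdir -p pics; ls
python3 - <<'E'
from plant import r
import cv2,pickle,numpy as np
s=r.get_state();print(s)
for n in("scene","top"):
    c=r.capture(n);pickle.dump(c,open(f"pics/{n}.pkl","wb"));cv2.imwrite(f"pics/{n}0.png",c["image"])
    R=cv2.Rodrigues(np.array(c["rvec"]))[0];print(n,-R.T@np.array(c["tvec"]).ravel(),R[2],c["K"][0][0])
E
```

```text
pics
{'time_s': 0.0, 'joints': array([ 8.25090490e+01,  2.05912797e+01,  6.32605667e-01, -1.92796820e-02,
       -7.01365898e+01, -1.65052178e+01]), 'qd': array([-0.01253091,  0.09028115, -0.03989154, -0.06026364,  0.02387636,
        0.06225937]), 'joint_torque': array([ 1.87517021e-04, -5.82708442e+01,  2.93043888e+01,  6.99652523e+00,
        6.87154839e-03, -1.69074842e-04]), 'tcp_pos': array([0.27436025, 0.61620143, 0.2396182 ]), 'eef_rot': array([ 1.79903512e+02, -9.68996565e-03, -2.40027265e+01]), 'contact_force': array([-0.52786628, -0.60345938,  0.29389458]), 'moment': array([0.01650141, 0.0023199 , 0.02622687]), 'gripper_force': 0.0, 'gripper_width': 0.08749944700221929}
scene [ 0.06807348 -1.00577939  0.67974912] [ 0.44470348  0.70485287 -0.5526493 ] 416.90867629440766
top [ 0.28791589 -0.2366931   1.63766515] [ 0.16831841  0.01123316 -0.98566867] 475.4473315335864
```

View pics/scene0.png

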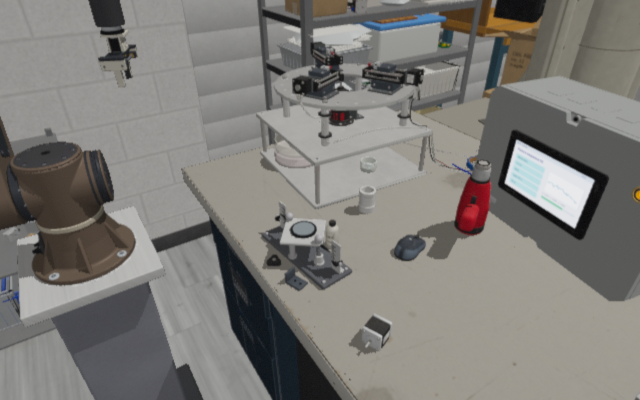

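View pics/top0.png

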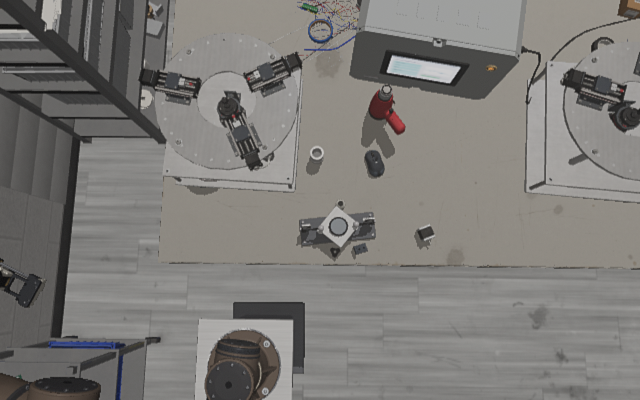

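The scene view shows the mount at about (305,243), with the star knob and bracket in front. In the top view the mirror is near (338,226) and the balls are near (305,228) and (370,222). Next I'll enlarge both.

```bash
cat > h.py <<'E'
import cv2,pickle,numpy as np
def ld(n): return pickle.load(open(f"pics/{n}.pkl","rb"))
def ray(c,uv,fish=False):
    K=np.array(c["K"]);R=cv2.Rodrigues(np.array(c["rvec"]))[0];t=np.array(c["tvec"]).ravel()
    if fish: p=cv2.fisheye.undistortPoints(np.array([[uv]],float),K,np.zeros(4))[0,0]
    else: p=cv2.undistortPoints(np.array([[uv]],float),K,None)[0,0]
    d=R.T@np.array([p[0],p[1],1]);return -R.T@t,d/np.linalg.norm(d)
def onz(c,uv,z,fish=False):
    o,d=ray(c,uv,fish);return o+d*(z-o[2])/d[2]
def proj(c,P,fish=False):
    P=np.array(P,float).reshape(-1,1,3);rv=np.array(c["rvec"],float);t=np.array(c["tvec"],float)
    f=cv2.fisheye.projectPoints(P,rv,t,np.array(c["K"]),np.zeros(4)) if fish else cv2.projectPoints(P,rv,t,np.array(c["K"]),None)
    return f[0].reshape(-1,2)
def tri(a,b):
    A=np.zeros((3,3));v=np.zeros(3)
    for o,d in(a,b):
        M=np.eye(3)-np.outer(d,d);A+=M;v+=M@o
    return np.linalg.solve(A,v)
E
python3 - <<'E'
from h import *
t=ld("top");s=ld("scene")
a=cv2.resize(t["image"][195:265,290:390],(800,560),interpolation=cv2.INTER_CUBIC)
b=cv2.resize(s["image"][195:295,255:360],(588,560),interpolation=cv2.INTER_CUBIC)
cv2.imwrite("pics/a.png",a);cv2.imwrite("pics/b.png",b)
print(onz(t,(338,226),.08))
E
```

```text
[ 0.45908478 -0.30734233  0.08      ]
```

View pics/a.png

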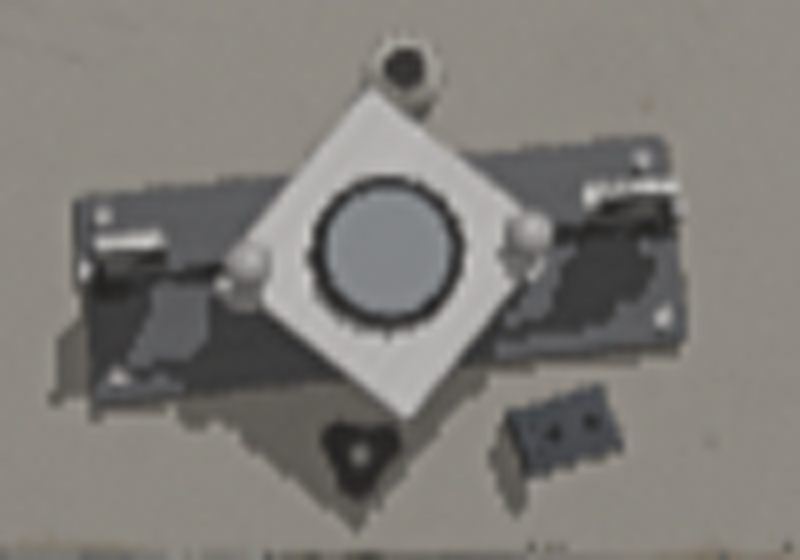

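View pics/b.png

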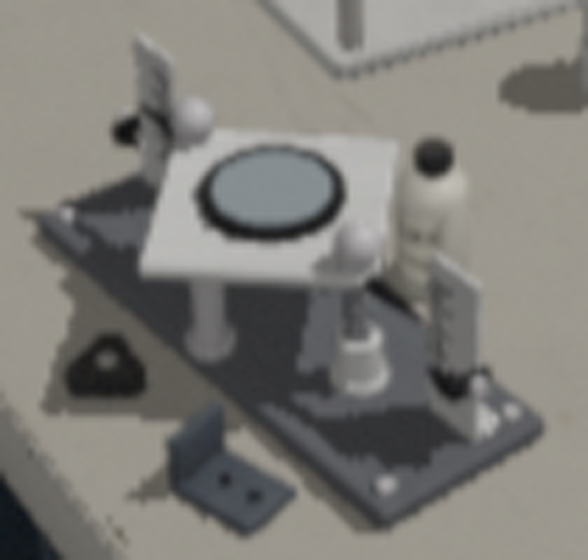

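Both views agree on the layout. In the top view the balls are at about (321,228) and (356,224) and the mirror is at (338.5,226.5). The right index shows in the scene view at about (336,263).

Run:
```python
from h import *
from plant import r
from scipy.spatial.transform import Rotation as Ro
t=ld("top");s=ld("scene")
f=lambda x,y:(290+x/8,195+y/8)
L=onz(t,f(248,262),.086);Rr=onz(t,f(529,231),.086);M=onz(t,f(388,252),.08)
print(L,Rr,M,np.linalg.norm(L-Rr),(L+Rr)/2); d=L-Rr; print("yaw",np.degrees(np.arctan2(-d[0],d[1])))
g=lambda x,y:(255+x/5.6,195+y/5.6)
print(tri(ray(t,f(248,265)),ray(s,g(192,122))),tri(ray(t,f(529,234)),ray(s,g(357,245))))
w=r.capture("wrist");st=r.get_state()
Rt=Ro.from_euler('xyz',st["eef_rot"],degrees=True).as_matrix()
R=cv2.Rodrigues(np.array(w["rvec"]))[0];C=-R.T@np.array(w["tvec"]).ravel()
print("cam in tool",Rt.T@(C-st["tcp_pos"]),"\n",Rt.T@R.T,w["K"])
# start->waypoints in tool frame
for P in([.40,.2,.26],[.44,-.08,.26],[.40,-.30,.26]): print(1000*Rt.T@(np.array(P)-st["tcp_pos"]))
```

```text
[ 0.45200171 -0.25145389  0.086     ] [ 0.46613195 -0.36640527  0.086     ] [ 0.45745394 -0.30899124  0.08      ] 0.11581659461419934 [ 0.45906683 -0.30892958  0.086     ]
yaw 7.007850176727881
[ 0.45141897 -0.2516582   0.08368707] [ 0.46524056 -0.36659797  0.08493734]
cam in tool [ 0.07461136  0.0008119  -0.14464481] 
 [[ 5.12217524e-04 -9.61519037e-01 -2.74737837e-01]
 [ 9.99999561e-01  2.77075522e-04  8.94685324e-04]
 [-7.84133842e-04 -2.74738175e-01  9.61518757e-01]] [[309.70691629   0.         319.4161836 ]
 [  0.         309.70691629 199.0265325 ]
 [  0.           0.           1.        ]]
[284.08337159 329.26901596 -19.69396561]
[434.51356066 568.79073464 -19.37071414]
[487.45571923 786.03955318 -19.09019288]
```

Request:
send_rows([
  {"dp":[41,47,-5],"roll":0.18,"jaw":0},
  {"dp":[82,94,-10],"roll":0.36,"jaw":0},
  {"dp":[123,141,-15],"roll":0.54,"jaw":0},
  {"dp":[164,188,-20],"roll":0.72,"jaw":0},
  {"dp":[205,235,-20],"roll":0.9,"jaw":0},
])

```text
time_s: 0.78
tcp_pos: [0.3665, 0.3169, 0.2609]
eef_rot: [-180.0, 0.0, -75.9]
contact_force: [2.0, 0.6, 0.1]
gripper_width: 0.043
gripper_force: 0.0
```

```bash
cat > rel.py <<'E'
import sys,numpy as np
from plant import r
from scipy.spatial.transform import Rotation as Ro
s=r.get_state();Rt=Ro.from_euler('xyz',s["eef_rot"],degrees=True).as_matrix()
print(s["time_s"],s["tcp_pos"],s["eef_rot"],s["contact_force"],s["gripper_width"])
for a in sys.argv[1:]: print((1000*Rt.T@(np.array(eval(a))-s["tcp_pos"])).round(1))
E
python3 rel.py [.41,.15,.26] [.42,0,.26] [.36,-.30,.26]
python3 - <<'E'
from h import *
t=ld("top");c=np.array([.4585,-.309]);a=np.radians(7);f=lambda x,y:(290+x/8,195+y/8)
for p in((165,242),(95,242),(583,195),(680,190)):
    d=onz(t,f(*p),.094)[:2]-c;print(np.array([[np.cos(a),np.sin(a)],[-np.sin(a),np.cos(a)]])@d)
E
```

```text
0.775 [0.366451   0.31685182 0.26094666] [-1.79962621e+02  3.07205986e-02 -7.58732698e+01] [1.97541    0.64246296 0.10544572] 0.04301608481477665
[172.4  -1.5   0.9]
[320.3  25.4   0.8]
[5.966e+02 1.568e+02 5.000e-01]
[0.01158023 0.09079481]
[0.01471798 0.1191641 ]
[ 0.01197714 -0.08085704]
[ 0.0096625  -0.12042452]
```

Request:
send_rows([
  {"dp":[58,0,0],"roll":0.18,"jaw":0},
  {"dp":[116,0,0],"roll":0.36,"jaw":0},
  {"dp":[172,0,0],"roll":0.54,"jaw":0},
  {"dp":[232,10,0],"roll":0.72,"jaw":0},
  {"dp":[290,20,0],"roll":0.9,"jaw":0},
])

```text
time_s: 1.4
tcp_pos: [0.4188, 0.031, 0.2607]
eef_rot: [-180.0, 0.0, -127.4]
contact_force: [1.3, -0.4, 1.3]
gripper_width: 0.0007
gripper_force: 0.0
```

```bash
python3 rel.py [.37,-.32,.24] [.35,-.31,.13]
```

```text
1.4 [0.41882063 0.03101901 0.26069151] [-1.79988902e+02  2.89672115e-02 -1.27443379e+02] [ 1.267141   -0.42993107  1.3187731 ] 0.0007185686468749447
[ 308.4 -174.6   20.6]
[ 312.7 -152.7  130.6]
```

Request:
send_rows([
  {"dp":[52,-29,0],"roll":0.16,"jaw":0},
  {"dp":[103,-58,0],"roll":0.32,"jaw":0},
  {"dp":[154,-87,0],"roll":0.48,"jaw":0},
  {"dp":[205,-116,10],"roll":0.64,"jaw":0},
  {"dp":[256,-145,20],"roll":0.796,"jaw":0},
])

```text
time_s: 2.02
tcp_pos: [0.3796, -0.2606, 0.2406]
eef_rot: [-180.0, 0.1, -173.0]
contact_force: [1.5, 0.7, 0.3]
gripper_width: 0.0006
gripper_force: 0.0
```

```bash
python3 rel.py [.35,-.31,.13]
```

```text
2.025 [ 0.37962727 -0.26060711  0.24063782] [-1.79983246e+02  6.81260724e-02 -1.73025794e+02] [1.49841575 0.70915342 0.25404953] 0.0006307054376252584
[ 35.5 -45.4 110.6]
```

Request:
send_rows([
  {"dp":[18,-23,45],"roll":0,"jaw":0},
  {"dp":[35,-45,90],"roll":0,"jaw":0},
  {"dp":[35,-45,110],"roll":0,"jaw":0},
  {"dp":[35,-45,110],"roll":0,"jaw":0},
])

```text
time_s: 2.52
tcp_pos: [0.3498, -0.3077, 0.1292]
eef_rot: [179.9, -0.2, -172.8]
contact_force: [0.2, -0.1, 0.6]
gripper_width: 0.0003
gripper_force: 0.0
```

Run:
```python
from h import *
from plant import r
w=r.capture("wrist");pickle.dump(w,open("pics/w1.pkl","wb"));s=r.get_state();print(s["tcp_pos"],s["eef_rot"])
c=np.array([.4585,-.309]);a=np.radians(7);m=lambda x,y,z:[c[0]+x*np.cos(a)-y*np.sin(a),c[1]+x*np.sin(a)+y*np.cos(a),z]
print(proj(w,[m(0,0,.08),m(0,.058,.084),m(0,-.058,.084),m(0,.1,.07),m(0,-.1,.07),m(0,.103,.05),m(0,-.103,.05)],True))
cv2.imwrite("pics/w1.png",w["image"])
```

```text
[ 0.3509562  -0.30785908  0.13047549] [ 1.79979397e+02 -7.11442770e-02 -1.72741484e+02]
[[302.38211433 346.51240158]
 [372.82901947 348.56729024]
 [233.05644189 345.99964873]
 [417.01540041 334.65332079]
 [192.49923454 331.08987848]
 [414.53767087 321.03133237]
 [196.47410406 317.96315876]]
```

View pics/w1.png

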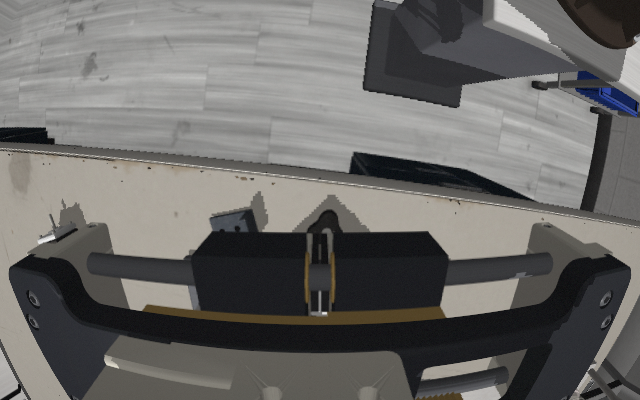

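The gripper hides the mount in this view: only the bracket (235,220) and the knob (325,220) are visible, and only the robot side and the flanks are clear. Turning the tool 90° lets the camera look sideways at the scales from the front.

Request:
send_rows([
  {"dp":[27,7,0],"roll":0.18},
  {"dp":[54,14,0],"roll":0.36},
  {"dp":[54,14,0],"roll":0.54},
  {"dp":[54,14,0],"roll":0.72},
  {"dp":[54,14,0],"roll":0.9},
])

```text
invalid input
```

Request:
send_rows([
  {"dp":[0,0,7],"roll":0.18},
  {"dp":[0,0,14],"roll":0.36},
  {"dp":[0,0,21],"roll":0.54},
  {"dp":[0,0,28],"roll":0.67},
  {"dp":[0,0,28],"roll":0.67},
])

```text
invalid input
```

```bash
cat >> h.py <<'E'
cc=np.array([.4585,-.309]);aa=np.radians(7)
def m(x,y,z): return [cc[0]+x*np.cos(aa)-y*np.sin(aa),cc[1]+x*np.sin(aa)+y*np.cos(aa),z]
E
python3 - <<'E'
from h import *
from plant import r
w=r.capture("wrist");pickle.dump(w,open("pics/w2.pkl","wb"));s=r.get_state();print(s["tcp_pos"],s["eef_rot"])
print(proj(w,[m(0,.058,.084),m(0,-.058,.084),m(0,.1,.07),m(0,-.1,.07),m(0,.103,.05),m(0,-.103,.05)],True))
p=proj(w,[m(0,.1,.06)],True)[0].astype(int);print(p)
x=max(p[0]-50,0);y=max(p[1]-40,0);c=w["image"][y:y+75,x:x+100];print(x,y)
v=np.vstack([cv2.resize(c,(800,600),interpolation=cv2.INTER_CUBIC)[:600]])
cv2.imwrite("pics/w2c.png",v)
E
```

```text
[ 0.35170932 -0.30792826  0.13126895] [-1.79971898e+02  2.15473822e-02 -1.72708922e+02]
[[373.05878973 346.37137878]
 [233.59457304 343.67215171]
 [417.14664019 332.64779927]
 [193.11082641 328.85891451]
 [414.68424426 319.11771423]
 [197.08680223 315.82291466]]
[414 325]
364 285
```

View pics/w2c.png

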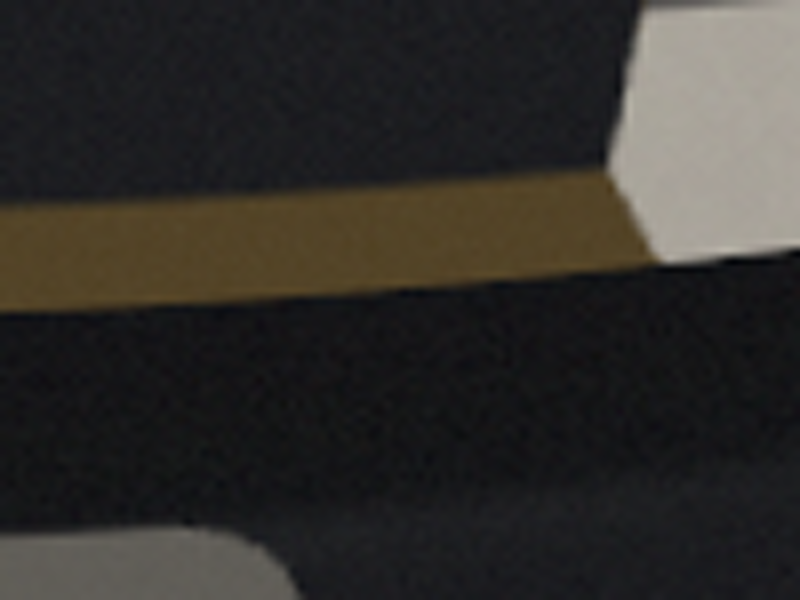

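The move was refused because every row needs a jaw value, so this crop shows only the gripper. I'll resend with jaw set.

Request:
send_rows([
  {"dp":[27,7,0],"roll":0.18,"jaw":0},
  {"dp":[54,14,0],"roll":0.36,"jaw":0},
  {"dp":[54,14,0],"roll":0.54,"jaw":0},
  {"dp":[54,14,0],"roll":0.72,"jaw":0},
  {"dp":[54,14,0],"roll":0.9,"jaw":0},
])

```text
time_s: 3.25
tcp_pos: [0.2971, -0.3008, 0.1323]
eef_rot: [179.9, 0.2, 135.4]
contact_force: [-0.5, 0.0, -0.4]
gripper_width: 0.0007
gripper_force: 0.0
```

Request:
send_rows([
  {"dp":[0,0,7],"roll":0.18,"jaw":0},
  {"dp":[0,0,14],"roll":0.36,"jaw":0},
  {"dp":[0,0,21],"roll":0.54,"jaw":0},
  {"dp":[0,0,28],"roll":0.67,"jaw":0},
  {"dp":[0,0,28],"roll":0.67,"jaw":0},
])

```text
time_s: 3.88
tcp_pos: [0.2967, -0.3007, 0.1035]
eef_rot: [179.9, 0.0, 97.4]
contact_force: [0.1, 1.4, -0.8]
gripper_width: 0.0005
gripper_force: 0.0
```

Run:
```python
from h import *
from plant import r
w=r.capture("wrist");pickle.dump(w,open("pics/w2.pkl","wb"));s=r.get_state();print(s["time_s"],s["tcp_pos"],s["eef_rot"])
print(proj(w,[m(0,.058,.084),m(0,-.058,.084),m(0,.1,.07),m(0,-.1,.07),m(0,.103,.05),m(0,-.103,.05)],True))
```

```text
3.925 [ 0.29671249 -0.3007647   0.10358766] [1.79913189e+02 5.25680320e-02 9.75328062e+01]
[[552.86138865 195.15179603]
 [513.88159933 332.37564444]
 [548.2082467  131.99846833]
 [492.44829634 357.82963529]
 [532.15916419 125.56131475]
 [483.22130867 346.69044732]]
```

Request:
send_rows([
  {"dp":[-52,0,0],"roll":0,"jaw":0},
  {"dp":[-104,0,0],"roll":0,"jaw":0},
  {"dp":[-156,0,0],"roll":0,"jaw":0},
  {"dp":[-206,0,0],"roll":0,"jaw":0},
  {"dp":[-206,0,0],"roll":0,"jaw":0},
])

```text
time_s: 4.55
tcp_pos: [0.3227, -0.5082, 0.1028]
eef_rot: [180.0, 0.1, 97.4]
contact_force: [-0.6, 0.7, 0.1]
gripper_width: 0.0001
gripper_force: 0.0
```

Run:
```python
from h import *
from plant import r
w=r.capture("wrist");pickle.dump(w,open("pics/w3.pkl","wb"));s=r.get_state();print(s["time_s"],s["tcp_pos"],s["eef_rot"])
o=[]
for n,sg in(("w2",1),("w3",-1)):
    c=ld(n);q=proj(c,[m(0,sg*.058,.084),m(0,sg*.1,.07),m(0,sg*.103,.05)],True);print(q)
    p=q[1].astype(int);x=min(p[0]-35,590);y=max(p[1]-40,0);print(n,x,y)
    o.append(cv2.resize(c["image"][y:y+75,x:x+50],(400,600),interpolation=cv2.INTER_CUBIC))
cv2.imwrite("pics/lr.png",np.hstack(o))
```

```text
4.6 [ 0.32214824 -0.50635643  0.10265342] [1.79994195e+02 1.17540290e-02 9.73616985e+01]
[[552.86138865 195.15179603]
 [548.2082467  131.99846833]
 [532.15916419 125.56131475]]
w2 513 91
[[563.44681275  58.37021243]
 [549.41162654 118.86292937]
 [532.64437349 121.19217307]]
w3 514 78
```

View pics/lr.png

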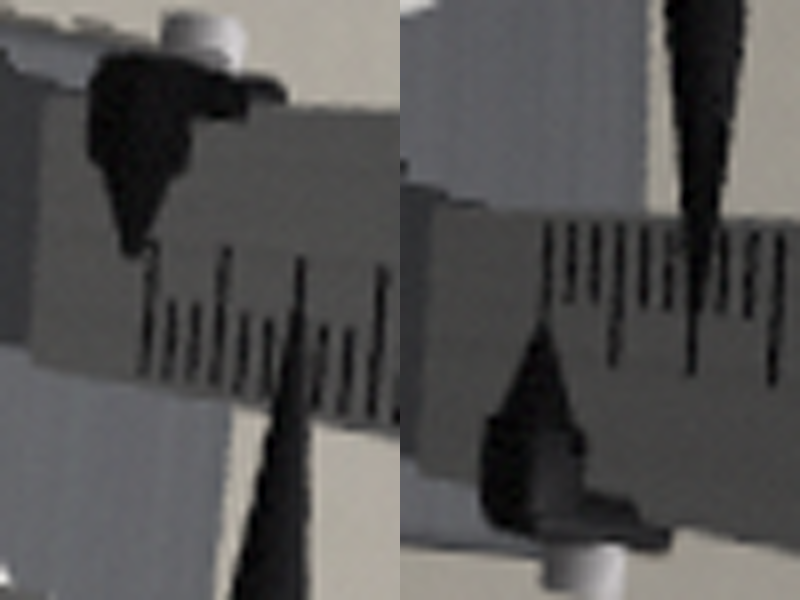

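The left and right crops are clear:

| | Index tip (px) | Pointer tip (px) |
|---|---|---|
| Left | (529.3,122.5) | (550.2,129.8) |
| Right | (531.5,118.3) | (550.9,117.4) |

```bash
cat > mk.py <<'E'
from h import *
def onx(c,uv,x0):
    o,d=ray(c,uv,True);ex=np.array([np.cos(aa),np.sin(aa),0]);ey=np.array([-np.sin(aa),np.cos(aa),0])
    C=np.array([*cc,0]);P=o+d*((x0-(o-C)@ex)/(d@ex));return np.array([(P-C)@ex,(P-C)@ey,P[2]])
if __name__=="__main__":
    for n,p,i in(("w2",(550.25,129.75),(529.25,122.5)),("w3",(550.9,117.4),(531.5,118.25))):
        c=ld(n)
        for x0 in(0,-.003,-.006):
            a,b=onx(c,p,x0),onx(c,i,x0);print(n,x0,a,b,a[2]-b[2])
E
python3 mk.py
python3 rel.py "[.4515,-.2515,.15]" "[.4656,-.3666,.15]"
```

```text
w2 0 [-5.57393633e-18  1.01795970e-01  7.21026328e-02] [4.74996441e-17 1.05068910e-01 4.59372372e-02] 0.026165395647359674
w2 -0.003 [-0.003       0.10178025  0.07540203] [-0.003       0.10499187  0.04972685] 0.02567517915079004
w2 -0.006 [-0.006       0.10176453  0.07870142] [-0.006       0.10491483  0.05351646] 0.025184962654220433
w3 0 [-2.64291390e-17 -9.88695252e-02  7.15734331e-02] [-2.87828442e-17 -1.00855114e-01  4.82883082e-02] 0.023285124841474963
w3 -0.003 [-0.003      -0.09904405  0.07488416] [-0.003      -0.10099227  0.0520373 ] 0.022846859672822684
w3 -0.006 [-0.006      -0.09921858  0.07819488] [-0.006      -0.10112942  0.05578629] 0.022408594504170404
4.6 [ 0.32214824 -0.50635643  0.10265342] [1.79994195e+02 1.17540290e-02 9.73616985e+01] [-0.53496441  0.39547467  0.03552207] 0.0001898817742653623
[236.2 160.9 -47.4]
[120.2 160.2 -47.4]
```

Request:
send_rows([
  {"dp":[0,0,-47],"roll":0,"jaw":0},
  {"dp":[50,34,-47],"roll":0,"jaw":0},
  {"dp":[100,68,-47],"roll":0,"jaw":0},
  {"dp":[150,102,-47],"roll":0,"jaw":0},
  {"dp":[200,137,-47],"roll":0,"jaw":0},
])

```text
time_s: 5.22
tcp_pos: [0.4329, -0.2867, 0.1506]
eef_rot: [179.9, 0.0, 97.5]
contact_force: [1.9, -0.3, 0.7]
gripper_width: 0.0007
gripper_force: 0.0
```

```bash
python3 rel.py "[.4525,-.2505,.112]"
```

```text
5.225 [ 0.43286163 -0.28667925  0.15064607] [1.79912386e+02 2.93527414e-02 9.74805440e+01] [ 1.87734752 -0.29826649  0.71663245] 0.0006965964933903778
[33.3 24.1 38.7]
```

Request:
send_rows([
  {"dp":[35,24,0],"roll":0,"jaw":0},
  {"dp":[35,24,15],"roll":0,"jaw":0},
  {"dp":[35,24,30],"roll":0,"jaw":0},
  {"dp":[35,24,38],"roll":0,"jaw":0},
  {"dp":[35,24,38],"roll":0,"jaw":0},
])

```text
time_s: 5.85
tcp_pos: [0.4508, -0.2521, 0.1107]
eef_rot: [-179.9, -0.0, 97.2]
contact_force: [0.1, -0.2, -0.1]
gripper_width: 0.0003
gripper_force: 0.0
```

Request:
send_rows([
  {"dp":[0,0,2],"roll":0,"jaw":0},
  {"dp":[0,0,4],"roll":0,"jaw":0},
  {"dp":[0,0,6],"roll":0,"jaw":0},
  {"dp":[0,0,8],"roll":0,"jaw":0},
  {"dp":[0,0,8],"roll":0,"jaw":0},
])

```text
time_s: 6.48
tcp_pos: [0.4519, -0.2514, 0.1036]
eef_rot: [180.0, -0.0, 97.3]
contact_force: [-0.6, 1.9, 3.7]
gripper_width: 0.0007
gripper_force: 1.6
```

```bash
python3 rel.py "[.4525,-.2505,.0922]"
```

```text
6.475 [ 0.45194137 -0.25136729  0.10362921] [ 1.79990947e+02 -1.58405243e-03  9.73211168e+01] [-0.57073084  1.89631754  3.69070467] 0.0006531835324567631
[ 0.8  0.7 11.4]
```

Contact, with about 3 N at a 4.5 mm press, which fits the expected geometry. I'll go on to just short of the target and look.

Request:
send_rows([
  {"dp":[0,0,3],"roll":0,"jaw":0},
  {"dp":[0,0,6],"roll":0,"jaw":0},
  {"dp":[0,0,8],"roll":0,"jaw":0},
  {"dp":[0,0,9],"roll":0,"jaw":0},
])

```text
time_s: 6.98
tcp_pos: [0.4521, -0.251, 0.0948]
eef_rot: [180.0, -0.0, 97.3]
contact_force: [-0.8, 7.2, 8.6]
gripper_width: 0.0007
gripper_force: 4.4
```

```bash
python3 rel.py "[.4525,-.2505,.0922]"
python3 - <<'E'
from h import *
from plant import r
w=r.capture("wrist");s=r.capture("scene")
q=proj(w,[m(0.002,.1,.06)],True)[0];print(q,proj(s,[m(.002,.1,.046)]))
z=np.mean([r.get_state()["tcp_pos"][2] for _ in range(1)]);print(z)
p=np.clip(q.astype(int),[30,30],[609,369]);x,y=p-[30,30]
pp=proj(s,[m(0,.1,.05)])[0].astype(int);x2,y2=pp-[20,30];print(x,y,x2,y2)
a=cv2.resize(w["image"][y:y+60,x:x+60],(480,480),interpolation=cv2.INTER_CUBIC)
b=cv2.resize(s["image"][y2:y2+60,x2:x2+40],(320,480),interpolation=cv2.INTER_CUBIC)
cv2.imwrite("pics/pl.png",np.hstack([a,b]))
E
```

```text
6.975 [ 0.4520898  -0.25101119  0.09479707] [ 1.79966744e+02 -2.22839705e-02  9.73184546e+01] [-0.81803757  7.17090187  8.58347271] 0.0007116487541702205
[0.5 0.5 2.6]
[321.86828363 166.28553178] [[280.8874416  221.18347953]]
0.09483255408017877
291 136 260 190
```

View pics/pl.png

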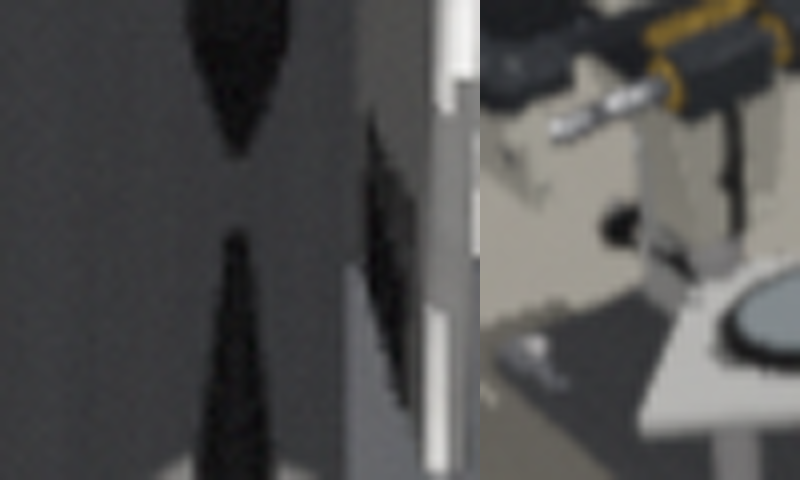

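The wrist view shows the tips in line at crop (238,155) and (236,232). In the scene view the left pointer and index run together at crop (690,270). The force balance gives a tilt of about 0.22 rad, matching the geometry, so about 2.5 mm more is needed.

Request:
send_rows([
  {"dp":[1,0,1],"roll":0,"jaw":0},
  {"dp":[2,0,2],"roll":0,"jaw":0},
  {"dp":[2,0,2.5],"roll":0,"jaw":0},
  {"dp":[2,0,2.5],"roll":0,"jaw":0},
  {"dp":[2,0,2.5],"roll":0,"jaw":0},
])

```text
time_s: 7.7
tcp_pos: [0.4521, -0.2503, 0.0928]
eef_rot: [180.0, 0.1, 97.3]
contact_force: [-1.2, -1.7, 7.7]
gripper_width: 0.0004
gripper_force: 4.1
```

```bash
python3 rel.py
python3 - <<'E'
from h import *
from plant import r
s=r.capture("scene");w=r.capture("wrist")
pickle.dump(s,open("pics/sL.pkl","wb"));pickle.dump(w,open("pics/wL.pkl","wb"))
print(proj(s,[m(.002,.103,.044),m(.002,.0965,.044),m(.002,.0965,.048),m(.002,.06,.054)]))
E
```

```text
7.7 [ 0.45208443 -0.25025818  0.09280679] [1.79953805e+02 8.15238532e-02 9.73455471e+01] [-1.18091322 -1.72091751  7.68687561] 0.00035236586165626445
[[280.26993085 221.28844137]
 [281.71043018 222.41706133]
 [281.6198444  221.16485717]
 [289.82341656 225.74489115]]
```

Geometry gives a pointer drop of about 25 mm against 26 wanted. I'll hold a little longer, slightly deeper.

Request:
send_rows([
  {"dp":[0,0,0.6],"roll":0,"jaw":0},
  {"dp":[0,0,0.6],"roll":0,"jaw":0},
  {"dp":[0,0,0.6],"roll":0,"jaw":0},
  {"dp":[0,0,0.6],"roll":0,"jaw":0},
  {"dp":[0,0,0.6],"roll":0,"jaw":0},
])

```text
time_s: 8.43
tcp_pos: [0.4521, -0.2502, 0.0923]
eef_rot: [180.0, 0.1, 97.3]
contact_force: [-1.8, -1.6, 7.7]
gripper_width: 0.0005
gripper_force: 4.3
```

```bash
python3 rel.py
python3 - <<'E'
from h import *
from plant import r
s=r.capture("scene");w=r.capture("wrist");x,y=262,204
b=cv2.resize(s["image"][y:y+40,x:x+40],(480,480),interpolation=cv2.INTER_CUBIC)
q=[291,136];a=cv2.resize(w["image"][136:196,311-25:311+15+0],(320,480),interpolation=cv2.INTER_CUBIC)
cv2.imwrite("pics/pl2.png",np.hstack([b,a]))
E
```

```text
8.425 [ 0.45206914 -0.2502117   0.09225373] [1.79951304e+02 7.93326642e-02 9.73468637e+01] [-1.83337056 -1.59166122  7.71473036] 0.0004894349257558984
```

View pics/pl2.png

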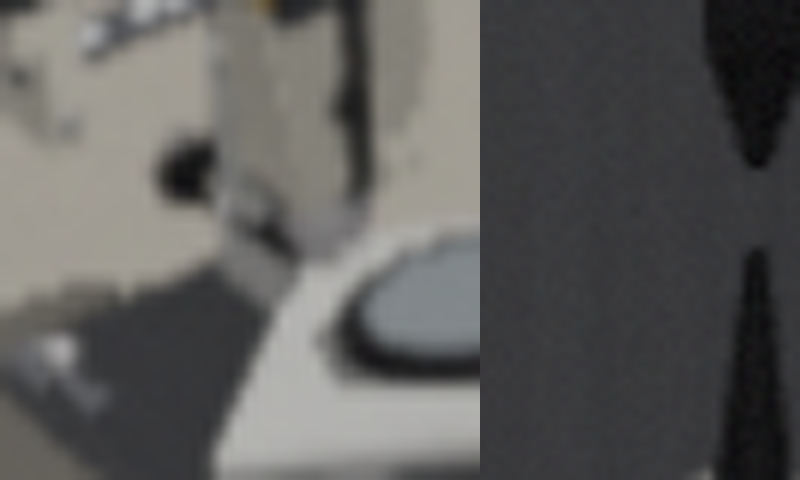

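In both views the pointer is level with the index: the scene crop shows them meeting at (270,235), and the wrist gap fits 0.26 rad. It held for over 1 s, so I'll release and move above the right ball.

Request:
send_rows([
  {"dp":[0,0,-8],"roll":0,"jaw":0},
  {"dp":[0,0,-17],"roll":0,"jaw":0},
  {"dp":[0,0,-30],"roll":0,"jaw":0},
  {"dp":[0,0,-42],"roll":0,"jaw":0},
  {"dp":[0,0,-42],"roll":0,"jaw":0},
])

```text
time_s: 9.15
tcp_pos: [0.4522, -0.2495, 0.1346]
eef_rot: [179.9, 0.0, 97.3]
contact_force: [0.4, 0.5, -1.0]
gripper_width: 0.0002
gripper_force: 0.0
```

Request:
send_rows([
  {"dp":[-20,0,0],"roll":0,"jaw":0},
  {"dp":[-60,0,0],"roll":0,"jaw":0},
  {"dp":[-100,0,0],"roll":0,"jaw":0},
  {"dp":[-118,0,0],"roll":0,"jaw":0},
  {"dp":[-118,0,0],"roll":0,"jaw":0},
])

```text
time_s: 9.78
tcp_pos: [0.4662, -0.3671, 0.1326]
eef_rot: [-179.9, -0.0, 97.2]
contact_force: [0.3, 1.1, 0.7]
gripper_width: 0.0003
gripper_force: 0.0
```

```bash
python3 rel.py "[.4665,-.3655,.1085]"
```

```text
9.775 [ 0.46615882 -0.36711268  0.13264413] [-1.79941212e+02 -4.25991339e-02  9.72064803e+01] [0.29349268 1.12345652 0.68983492] 0.00034692922949662987
[ 1.5  0.6 24.1]
```

Request:
send_rows([
  {"dp":[1,0,12],"roll":0,"jaw":0},
  {"dp":[1,0,22],"roll":0,"jaw":0},
  {"dp":[1,0,26],"roll":0,"jaw":0},
  {"dp":[0.5,0,29],"roll":0,"jaw":0},
  {"dp":[0,0,31],"roll":0,"jaw":0},
])

```text
time_s: 10.4
tcp_pos: [0.4665, -0.3663, 0.1025]
eef_rot: [-180.0, -0.0, 97.3]
contact_force: [-1.4, 1.9, 4.0]
gripper_width: 0.0006
gripper_force: 1.4
```

Request:
send_rows([
  {"dp":[-1,0,2],"roll":0,"jaw":0},
  {"dp":[-2,0,4],"roll":0,"jaw":0},
  {"dp":[-2,0,5],"roll":0,"jaw":0},
  {"dp":[-2,0,5],"roll":0,"jaw":0},
])

```text
time_s: 10.9
tcp_pos: [0.4671, -0.3687, 0.0977]
eef_rot: [180.0, 0.0, 97.3]
contact_force: [-1.3, 2.6, 6.2]
gripper_width: 0.0005
gripper_force: 2.6
```

```bash
python3 rel.py "[.4665,-.3655,.0937]"
```

```text
10.9 [ 0.46713622 -0.3686711   0.0977328 ] [1.79971948e+02 2.25331444e-02 9.73191945e+01] [-1.2826656   2.62519362  6.16349345] 0.0005422977172202842
[ 3.2 -0.2  4. ]
```

Request:
send_rows([
  {"dp":[-0.5,0,1.5],"roll":0,"jaw":0},
  {"dp":[-1,0,3],"roll":0,"jaw":0},
  {"dp":[-1,0,3.8],"roll":0,"jaw":0},
  {"dp":[-1,0,3.8],"roll":0,"jaw":0},
  {"dp":[-1,0,3.8],"roll":0,"jaw":0},
])

```text
time_s: 11.52
tcp_pos: [0.4672, -0.3694, 0.0941]
eef_rot: [180.0, 0.0, 97.3]
contact_force: [-1.9, 3.9, 8.0]
gripper_width: 0.0002
gripper_force: 3.5
```

Request:
send_rows([
  {"dp":[0,0,0],"roll":0,"jaw":0},
  {"dp":[0,0,0],"roll":0,"jaw":0},
  {"dp":[0,0,0],"roll":0,"jaw":0},
  {"dp":[0,0,0],"roll":0,"jaw":0},
])

```text
time_s: 12.02
tcp_pos: [0.4671, -0.3694, 0.0941]
eef_rot: [180.0, 0.0, 97.3]
contact_force: [-1.7, 3.6, 7.0]
gripper_width: 0.0005
gripper_force: 3.5
```

```bash
python3 rel.py
python3 - <<'E'
from h import *
from plant import r
s=r.capture("scene");p=proj(s,[m(.002,-.103,.047)])[0];print(p);x,y=(p-[20,24]).astype(int);print(x,y)
cv2.imwrite("pics/pr.png",cv2.resize(s["image"][y:y+40,x:x+40],(560,560),interpolation=cv2.INTER_CUBIC))
E
```

```text
12.025 [ 0.46714813 -0.36940558  0.09411272] [1.79973321e+02 5.55595851e-03 9.73157294e+01] [-1.7011239   3.55515361  7.02206972] 0.00046924351827262994
[332.11673847 260.90440459]
312 236
```

View pics/pr.png

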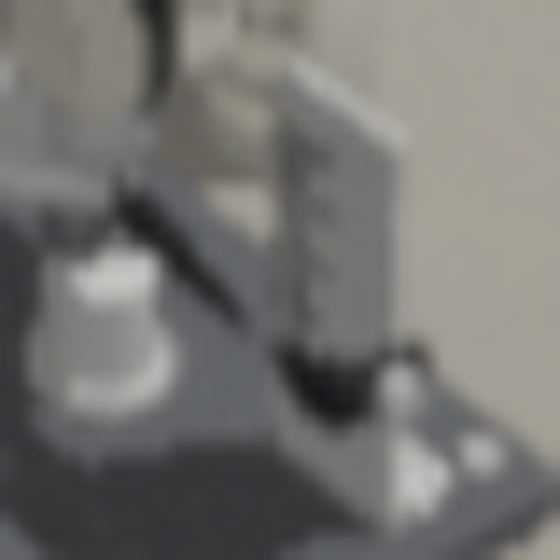

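The right pointer tip at crop (255,325) is level with the index tip at (285,360), or slightly above it. I'll nudge 1 mm deeper and hold to be sure.

Request:
send_rows([
  {"dp":[0,0,0.5],"roll":0,"jaw":0},
  {"dp":[0,0,1],"roll":0,"jaw":0},
  {"dp":[0,0,1],"roll":0,"jaw":0},
  {"dp":[0,0,1],"roll":0,"jaw":0},
  {"dp":[0,0,1],"roll":0,"jaw":0},
])

```text
time_s: 12.7
tcp_pos: [0.4672, -0.3696, 0.0932]
eef_rot: [180.0, 0.0, 97.3]
contact_force: [-2.0, 2.8, 7.6]
gripper_width: 0.0006
gripper_force: 3.8
```

Request:
send_rows([
  {"dp":[0,0,-8],"roll":0,"jaw":0},
  {"dp":[0,0,-16],"roll":0,"jaw":0},
  {"dp":[0,0,-45],"roll":0,"jaw":0},
  {"dp":[0,0,-100],"roll":0,"jaw":0},
  {"dp":[0,0,-120],"roll":0,"jaw":0},
])

```text
time_s: 13.32
tcp_pos: [0.4682, -0.3706, 0.2166]
eef_rot: [179.8, 0.2, 97.3]
contact_force: [0.4, -0.5, -1.5]
gripper_width: 0.0005
gripper_force: 0.0
```

Request:
send_rows([
  {"dp":[0,0,0],"roll":0,"jaw":0},
  {"dp":[0,0,0],"roll":0,"jaw":0},
  {"dp":[0,0,0],"roll":0,"jaw":0},
])

```text
time_s: 13.7
tcp_pos: [0.4665, -0.3693, 0.2115]
eef_rot: [-179.9, -0.1, 97.3]
contact_force: [0.1, -0.4, -1.3]
gripper_width: 0.0004
gripper_force: 0.0
```

Run:
```python
from h import *
from plant import r
t=r.capture("top");a=ld("top")["image"];d=cv2.absdiff(a,t["image"])[205:262,295:385].max(2)
s=r.get_state();print(s["time_s"],s["tcp_pos"],s["contact_force"],(d>40).sum())
S=r.capture("scene")["image"];D=cv2.absdiff(S,ld("scene")["image"])[225:295,260:355].max(2);print((D>40).sum())
```

```text
13.75 [ 0.46652664 -0.36936236  0.21152738] [-0.21347551  0.10985046 -0.04176829] 1299
354
```

```bash
python3 -c "
from plant import r
print(r.close_job())"
```

```text
the job is handed in; nothing more can be done
None
```

I pressed the left and then the right corner until each pointer was level with its index by my measurements, held each for over 0.5 s, let go and finished clear above the mount. I handed the job in at 13.8 s; it returned no verdict, and I didn't confirm by picture that the plate sprang back level after either press.

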